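Hasp down and arm the time lock of the treat box

ROBOT

A 6-joint arm with a two-finger parallel gripper is mounted at the origin on the work surface. World frame = base frame: x ahead of the robot, y to its left, z up, the work surface at z = 0. Lengths are in mm, angles in degrees, forces in N, time in s.
With the tool pointing down it reaches from about 350 to 850 mm from the base axis. Payload 8.1 kg.
Tool frame: the origin (TCP) lies between the finger pads; the fingertips stand 22 mm ahead of it and the grasp point (between the pads) lies 3 mm ahead of it; z points along the fingers, y is the line along which they close (so a half turn about z gives the same grasp; the last joint's range is limited). The gripper opens to 85 mm and grips with 20 to 120 N. Pads are 22 mm wide; open, the fingers measure 114 mm over their backs; the gripper's body (76 mm by 85 mm) begins 54 mm behind the grasp point. The pads swing forward as they close: fully open they stand 13 mm farther back than shut.
Start: joints at [64.549, 7.471, 85.268, -0, 87.261, -4.893], TCP at [210.67, 561.804, 253.292] pointing down, gripper open.
Joint ranges: [-169.43, 169.43], [-51.17, 129.36], [1.28, 143.12], [-76.62, 256.62], [0, 156.53], [-152.29, 152.29]. Speed limits (degrees/s): [136.94, 136.94, 159.86, 180, 180, 180].

INTERFACE

Orientations are given as [roll, pitch, yaw] about the fixed x, y, z axes, in that order (R = Rz(yaw) Ry(pitch) Rx(roll)).
In Python, from bench import r, vision gives the robot as it stands.
- The arm moves only by the tool step_arm, never from a script. Its argument "targets" is a list that holds one entry, the list of rows, each a list of 6 numbers: the shift along the world's x, y, z in mm, then the turn, a rotation vector about the world's x, y, z in rad. In form: [[[x, y, z, rx, ry, rz], ...]]. A call has 1 to 12 rows; each row is the pose to reach, as a shift and turn from the pose commanded when the call began; what a row does not reach only later rows make up. A row lasts 1/12 s, in which the tool goes at most 41.7 mm and 7.16 degrees, less where a joint would pass 70% of its speed; a pose out of reach is approached as far as the arm can. A call with a gripper value outside its range is refused whole. "fingers" is the gripper's target within -1 to 1 (shut at 1, half-way at 0, fully open at -1), set as the call begins (left out, the last holds). The fingers move at their own pace and stop on an object; "newtons" is the grip in N (left out, the last holds). Time passes only in rows, so rows that repeat a pose let the fingers close. It gives the time, the measured TCP pose, the force, the opening and the grip force at its end, in the units of the state.
- r.sense(): the state, without advancing time (a new reading comes with each control period).
- vision.snapshot(name): name is "scene" or "top" or "wrist"; returns a dict with "img" (400x640x3 uint8, blue, green, red), "mtx" (3x3 intrinsics, pixels), "eye" and "attitude" of the camera in the world. Camera axes: x right, y up, looking along -z (the intrinsics and any distortion apply to the point x, -y, -z); pixel columns grow to the right and rows downward; lengths in mm; the calibration is good to about 2 mm. The wrist camera is an equidistant fisheye: a pixel r from the principal point sees the ray r / f radians off the axis. A picture is of the moment at which its call begins. There is no depth.
- r.hand_in(): hands the job in; it is judged then, once.
The state is a dict: "time": time; "joint_pos": joint angles; "qd": joint speeds; "joint_efforts": joint torques, N m; "tool_pos": TCP position; "tcp_rot": TCP orientation; "ft_force": force on the tool from outside, world axes, zero at the start; "wrist_torque": the same for the moment, N m; "finger_gap": finger opening in mm; "grip_force": force on a finger pad.
Only numpy, scipy, OpenCV 4.12 (cv2) and the standard library are available. Lean on these libraries where they do the work, as an engineer would, in place of code of your own. Each camera call takes 0.05 s, during which the arm holds its last target. There are 200 camera calls.

TASK

Lock up the treat box: first swing its open metal hasp over and down until it lies flat on the lock panel with the catch standing in its slot, then take the stylus out of the canister, reach its tip through the round hole in the lock panel and gently press the recessed red button all the way down. Finish while still holding: your program ends with the stylus in the gripper keeping the button down and the hasp still closed. Leave the jar, grater, measuring cup and silicone lid where they stand.

Things in the scene. Friction and masses are not known exactly. Their poses are not given: they have to be found in the camera images.
- treat_box: Treat box, white, 190 (x) x 240 (y) x 75 mm high, fixed; origin at the centre of its underside, turned about the vertical only. Top flat at 75 mm: blue lid (shut, does not move) from x = -22 to +95 mm; grey lock panel from x = -95 to -23 mm with the round hole and, 105 mm from it along y, the brass catch. Flat black display between them is look only. Includes hasp and button.
- hasp_hinge (a point): Middle of the hasp's hinge axis, at x -15, y -50, z 79 mm in the box's frame; the axis runs along the box's y. Dark hinge ears each side stand up to 84 mm above the shelf. Its axes are those of the box.
- hasp_tip (a point): Middle of the hasp's free end. The hasp is a flat steel strap, 72 mm from the hinge axis to this end, 30 mm wide, 4 mm thick, slot 12 x 16 mm from 25 to 41 mm from the axis, solid from 41 to 72 mm. Closed, it points to the box's -x, 2 mm above the lock panel, its upper face 81 mm above the shelf.
- hasp (a joint): Hinge angle in rad: 0 = closed, flat over the catch; 1.57 = upright; up to 1.9 = leaning back over the lid. It starts open between 1.1 and 1.8. A stiff hinge (0.03 N m friction): it stays where it is left; push it over from the lid's side and press its free end down.
- catch (a point): Top centre of the brass catch, a fixed lug 10 (x) x 6 (y) mm on the lock panel, 12 mm high, 33 mm from the hinge axis; it stands 6 mm above the closed hasp's upper face.
- reset_hole (a point): Centre of the mouth of the round hole in the lock panel (white square painted round it), 15 mm in diameter, vertical, level with the panel's top (75 mm above the shelf), at x -58, y +55 mm in the box's frame. The panel is flat for 30 mm all round it, but for its front edge 37 mm away.
- button (a joint): Travel in m of the red spring button, 13 mm in diameter, at the bottom of the hole: 0 = up (its top 15 mm below the hole's mouth), 0.005 = all the way down (20 mm below the mouth, against a hard stop). It takes 2 N to start and 6 N to hold fully down.
- canister: White square ceramic canister with a cork lid, 84 x 84 x 60 mm high, fixed to the shelf; origin at the centre of its underside. A hole 10 mm in diameter in the middle of the lid, 50 mm deep, holds the stylus upright.
- stylus: Stylus, upright, 135 mm long, about 50 g: round steel tip 7 mm in diameter, 45 mm long, below; orange square handle 16 x 16 x 90 mm above. Origin at the end of the tip, z towards the handle, x and y square to the handle's faces. In the canister the origin is 15 mm above the shelf, the handle's foot rests on the cork at 60 mm, its top is at 150 mm.
- stylus_tip (a point): The lower end of the stylus's tip (same point as the stylus's origin).
- condiment_jar: Bystander: amber glass jar with steel flip-top, 72 mm in diameter, 104 mm high; origin at its underside.
- grater: Bystander: steel box grater 60 x 85 mm, 161 mm high with its black handle; origin at its underside.
- measuring_cup: Bystander: yellow plastic measuring cup, 76 mm in diameter, 55 mm high, handle 68 mm long towards its +y; origin at its underside.
- silicone_lid: Bystander: green silicone lid lying flat, 120 mm in diameter, 24 mm high with its knob; origin at its underside.

How it is judged:
By the outcome, as a careful person would: the job done as asked, in the order asked, and still so for the second after the job is handed in, while the arm keeps its last pose, push and grip.
It also fails if it takes over 54 s, if anything falls off the work surface, if the arm or the gripper's body presses on something with over 40 N, if the wrist force passes 120 N, or if a joint passes its speed limit or range.

## Working session

There is one attempt and no reset: what is moved stays moved. The work goes in short steps, Python scripts to look and compute and a tool call to move; the robot and the scene stay as the last step left them, time stands still between calls to the robot, and variables do not carry over. Pictures are saved under pics/ and viewed, at most 10 in all, crops included, and the job is handed in when it is done.

Besides the shell and the picture viewer there is one more tool, called after "Request:" as name(argument=value, ...), one argument or row to a line, values as JSON. step_arm: Moves the arm, as the interface text tells. Its arguments: {"type":"object","properties":{"targets":{"type":"array"},"fingers":{"type":"number"},"newtons":{"type":"number"}},"required":["targets"]}

```bash
mkdir -p pics; ls; python3 - <<'E'
from bench import r, vision
import cv2,pickle,numpy as np
d={}
for n in("scene","top","wrist"):
    s=vision.snapshot(n); d[n]=s; cv2.imwrite(f"pics/{n}0.png",s["img"]); print(n,np.array(s["mtx"]).round(1).tolist(),s["eye"],s["attitude"],[k for k in s])
pickle.dump(d,open("s0.pkl","wb"))
print(r.sense())
E
```

```text
pics
scene [[519.4, 0.0, 324.0], [0.0, 519.4, 208.1], [0.0, 0.0, 1.0]] [1097.45620811 -651.76464728 1356.15171705] [32.69020231  0.80531188 36.03840688] ['img', 'mtx', 'eye', 'attitude']
top [[504.2, 0.0, 317.8], [0.0, 504.2, 204.2], [0.0, 0.0, 1.0]] [ 523.34373896   11.54176465 1522.96624449] [  3.95790142  -0.11349768 -91.46152921] ['img', 'mtx', 'eye', 'attitude']
wrist [[309.7, 0.0, 321.7], [0.0, 309.7, 198.4], [0.0, 0.0, 1.0]] [138.06706928 588.91825461 372.94362838] [-17.49493732   0.10305498  69.36298298] ['img', 'mtx', 'eye', 'attitude']
{'time': 0.15, 'joint_pos': array([ 6.45491635e+01,  7.50668249e+00,  8.53168447e+01, -6.41766159e-04,
        8.72628362e+01, -4.89164265e+00]), 'qd': array([ 0.05427334, -0.10457931, -0.20750263,  0.04486715, -0.04657838,
        0.07274189]), 'joint_efforts': array([ 3.19906139e-04, -5.70058608e+01, -5.01159954e+01, -1.85996491e-04,
        9.67922446e-03, -5.24769655e-05]), 'tool_pos': array([210.49544984, 561.42303429, 252.45141879]), 'tcp_rot': array([-1.79913896e+02, -6.72569067e-03,  1.59440832e+02]), 'ft_force': array([-0.62599319, -0.95153645, -0.1173115 ]), 'wrist_torque': array([0.01691589, 0.00589874, 0.03636879]), 'grip_force': 0.0, 'finger_gap': 84.93306251224266}
```

View pics/top0.png

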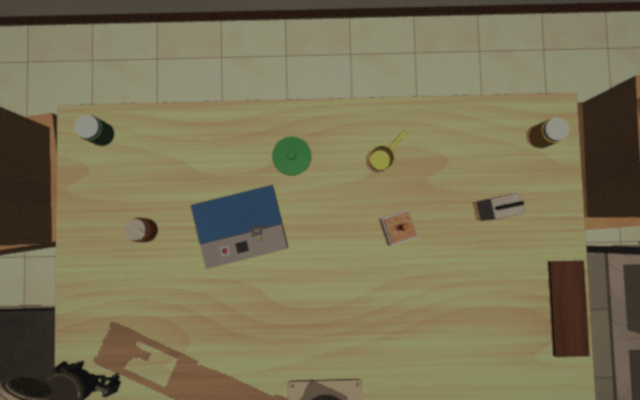

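View pics/scene0.png

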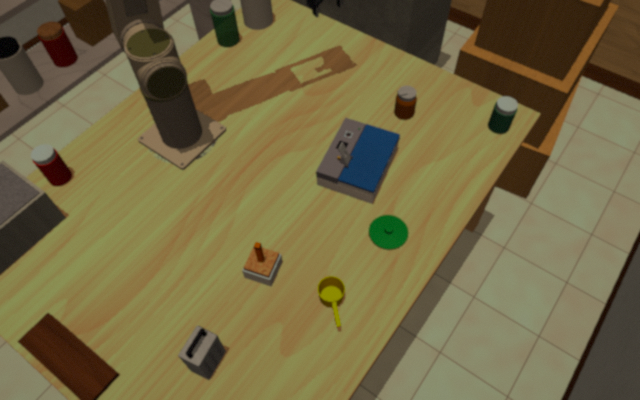

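The top view shows the box at about (240,228) with the hole near (224,252), the hasp near (257,233), and the canister and stylus at (399,228). The scene view shows the same objects, with the hole at (349,134), the hasp at (344,152) and the stylus top at (258,244).

```bash
cat > h.py <<'E'
import numpy as np,cv2,pickle
from scipy.spatial.transform import Rotation as R
def ray(s,u,v,fish=False):
    K=np.array(s["mtx"]);x=(u-K[0,2])/K[0,0];y=(v-K[1,2])/K[1,1]
    if fish:
        t=np.hypot(x,y);k=np.sin(t)/t if t>1e-9 else 1;d=np.array([x*k,-y*k,-np.cos(t)])
    else: d=np.array([x,-y,-1.])
    d=R.from_euler('xyz',s["attitude"],degrees=True).apply(d)
    return np.array(s["eye"]),d/np.linalg.norm(d)
def plane(s,u,v,z,fish=False):
    e,d=ray(s,u,v,fish);return e+d*(z-e[2])/d[2]
def tri(*rays):
    A=np.zeros((3,3));b=np.zeros(3)
    for e,d in rays:
        P=np.eye(3)-np.outer(d,d);A+=P;b+=P@e
    p=np.linalg.solve(A,b);return p,[float(np.linalg.norm((np.eye(3)-np.outer(d,d))@(p-e))) for e,d in rays]
def proj(s,p,fish=False):
    K=np.array(s["mtx"]);c=R.from_euler('xyz',s["attitude"],degrees=True).inv().apply(np.array(p)-s["eye"])
    x,y,z=c[0],-c[1],-c[2]
    if fish:
        h=np.hypot(x,y);t=np.arctan2(h,z);x,y,z=x/h*t,y/h*t,1
    return np.array([K[0,0]*x/z+K[0,2],K[1,1]*y/z+K[1,2]])
def big(m):
    c=max(cv2.findContours(m.astype(np.uint8),cv2.RETR_EXTERNAL,cv2.CHAIN_APPROX_NONE)[0],key=cv2.contourArea);return c
def box(cx,cy,yaw):
    f=lambda x,y,z:np.array([cx,cy,0])+R.from_euler('z',yaw,degrees=True).apply([x,y,z]);return f
E
python3 - <<'E'
from h import *
d=pickle.load(open("s0.pkl","rb"))
for n in("top","scene"):
    s=d[n];h=cv2.cvtColor(s["img"],cv2.COLOR_BGR2HSV)
    m=cv2.inRange(h,(95,120,50),(120,255,255));c=big(m)
    p=np.array([plane(s,u,v,75)[:2] for u,v in c[:,0]],np.float32)
    rc=cv2.minAreaRect(p);print(n,"lid",rc, cv2.boxPoints(rc).round(0).tolist())
    # red button
    x,y,w,hh=cv2.boundingRect(c);mm=np.zeros_like(m);mm[y-40:y+hh+40,x-40:x+w+40]=1
    rd=(cv2.inRange(h,(0,110,60),(8,255,255))|cv2.inRange(h,(172,110,60),(180,255,255)))*mm
    ys,xs=np.nonzero(rd);print("red",xs.mean(),ys.mean(),len(xs),plane(s,xs.mean(),ys.mean(),60))
    print('cork')
    orr=cv2.inRange(h,(3,100,80),(18,255,255)); 
    roi=np.zeros_like(m)
    if n=="top": roi[205:250,375:425]=255
    else: roi[230:290,235:290]=255
    c=big(orr&roi);p=np.array([plane(s,u,v,60)[:2] for u,v in c[:,0]],np.float32);print(cv2.minAreaRect(p))
t=cv2.resize(d["top"]["img"][170:280,180:430],None,fx=3.2,fy=3.2,interpolation=cv2.INTER_CUBIC)
q=cv2.resize(d["scene"]["img"][105:290,235:410],None,fx=3,fy=3,interpolation=cv2.INTER_CUBIC)
cv2.imwrite("pics/c0.png",cv2.convertScaleAbs(cv2.resize(d["top"]["img"][170:280,180:430],(800,352),interpolation=cv2.INTER_CUBIC),alpha=1.6))
cv2.imwrite("pics/c1.png",cv2.convertScaleAbs(q,alpha=1.6))
E
```

```text
top lid ((601.4803466796875, 241.3994598388672), (107.74862670898438, 234.71902465820312), 12.676380157470703) [[523.0, 344.0], [575.0, 115.0], [680.0, 139.0], [628.0, 368.0]]
red 224.84615384615384 250.53846153846155 13 [497.23494192 277.82854759  60.        ]
cork
((551.87939453125, -230.76953125), (70.37682342529297, 75.69444274902344), 16.860652923583984)
scene lid ((602.110107421875, 239.2335205078125), (115.04369354248047, 240.4637908935547), 12.634566307067871) [[520.0, 344.0], [572.0, 109.0], [685.0, 134.0], [632.0, 369.0]]
red nan nan 0 [nan nan nan]
cork
((550.8399658203125, -226.98135375976562), (77.39537811279297, 89.13750457763672), 16.061471939086914)<stdin>:11: RuntimeWarning: Mean of empty slice.
  ret = ret.dtype.type(ret / rcount)
```

Request:
step_arm(
  targets=[
    [[35,-30,0,0,0,0.05],[70,-60,0,0,0,0.1],[105,-90,0,0,0,0.15],[140,-120,0,0,0,0.2],[175,-150,0,0,0,0.25],[210,-180,0,0,0,0.3],[245,-210,0,0,0,0.35],[280,-240,0,0,0,0.4],[315,-270,0,0,0,0.45],[350,-300,0,0,0,0.5],[385,-330,0,0,0,0.54],[425,-365,0,0,0,0.58]],
  ],
  fingers=1,
  newtons=60,
)

```text
time: 1.15
tool_pos: [591.3, 234.5, 252.9]
tcp_rot: [180.0, -0.0, -167.2]
ft_force: [0.8, 1.1, 0.8]
finger_gap: 0.2
grip_force: 0.0
```

```bash
python3 - <<'E'
from bench import r, vision
from h import *
s=vision.snapshot("wrist");pickle.dump(s,open("w1.pkl","wb"))
S=r.sense();print(S["time"],S["tool_pos"],S["tcp_rot"],S["finger_gap"],S["joint_pos"].round(0))
f=box(566.2,232.3,12.65)
img=cv2.convertScaleAbs(s["img"],alpha=1.5)
for p in [(-58,55,75),(-15,-50,79),(-48,-50,87),(-95,-120,75),(-95,120,75),(-22,120,75),(-22,-120,75)]:
    q=proj(s,f(*p),True);print(p,q.round(1));cv2.circle(img,tuple(int(a) for a in q.round()),3,(0,255,255),1)
cv2.imwrite("pics/w1.png",img)
E
```

```text
1.2 [596.02420258 228.44799202 252.30717146] [-1.79781450e+02  6.26518951e-02 -1.67305806e+02] -0.021930986184210556 [ 16.  13.  79.  -0.  88. -86.]
(-58, 55, 75) [382.3  99.3]
(-15, -50, 79) [272.9 143.3]
(-48, -50, 87) [270.8 109.3]
(-95, -120, 75) [203.5  66.3]
(-95, 120, 75) [445.7  67.2]
(-22, 120, 75) [443.1 138.6]
(-22, -120, 75) [205.9 138. ]
```

View pics/w1.png

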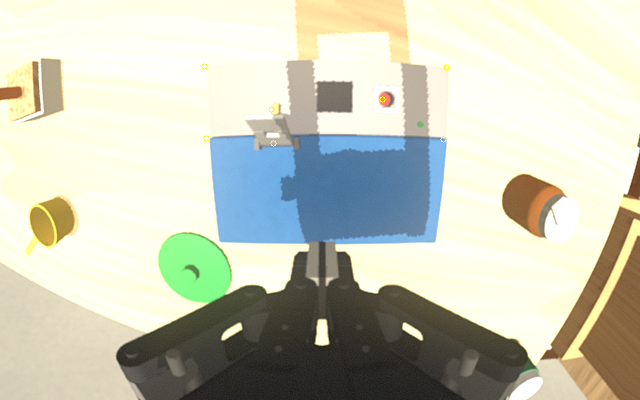

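The wrist view has the hinge at about (275,143), the hasp tip at (267,118) leaning forward a little, the catch at (275,107) and the red button at (385,99). The model outline fits to within 3 px, so I am shifting the box about +2 mm in y.

Request:
step_arm(
  targets=[
    [[0,0,0,0,0,0],[0,0,0,0,0,0],[0,0,0,0,0,0]],
  ],
)

```text
time: 1.45
tool_pos: [589.5, 236.8, 252.9]
tcp_rot: [180.0, -0.1, -167.3]
ft_force: [-0.4, -0.2, -0.8]
finger_gap: 0.3
grip_force: 0.0
```

Request:
step_arm(
  targets=[
    [[12,-22,0,0,0,0],[22.5,-43,-15,0,0,0],[22.5,-43,-45,0,0,0],[22.5,-43,-75,0,0,0],[22.5,-43,-102,0,0,0],[22.5,-43,-102,0,0,0],[22.5,-43,-102,0,0,0]],
  ],
)

```text
time: 2.03
tool_pos: [610.5, 194.3, 149.8]
tcp_rot: [180.0, -0.2, -167.2]
ft_force: [-1.1, 0.1, 1.3]
finger_gap: 0.1
grip_force: 0.0
```

```bash
cat > box2.py <<'E'
from h import *
f=box(565.7,234.5,12.65)
E
python3 - <<'E'
from box2 import *
from bench import r
p0=r.sense()["tool_pos"];print(p0)
for a,rr in [(1.9,58),(1.57,58),(1.3,58),(1.1,59),(.9,60),(.7,61),(.5,63),(.35,65),(.2,67),(.1,68),(0.02,68)]:
    # lead bottom edge on the strap's upper face (2 mm above mid plane)
    x=-15-rr*np.cos(a)+2*np.sin(a); z=79+rr*np.sin(a)+2*np.cos(a)
    print(a,(f(x+11,-50,z+22)-p0).round(1).tolist())
E
```

```text
[610.46585213 194.26625155 149.8001074 ]
1.9 [-17.6, -4.9, 5.4]
1.57 [-35.8, -9.0, 9.2]
1.3 [-51.0, -12.4, 7.6]
1.1 [-62.1, -14.9, 4.7]
0.9 [-72.6, -17.3, -0.6]
0.7 [-82.0, -19.4, -8.0]
0.5 [-90.7, -21.3, -16.8]
0.35 [-96.6, -22.6, -24.6]
0.2 [-101.4, -23.7, -33.5]
0.1 [-103.5, -24.2, -40.0]
0.02 [-104.0, -24.3, -45.4]
```

Request:
step_arm(
  targets=[
    [[-18,-5,5,0,0,0],[-36,-9,9,0,0,0],[-51,-12.5,7.5,0,0,0],[-62,-15,4.5,0,0,0],[-72.5,-17,-0.5,0,0,0],[-82,-19.5,-8,0,0,0],[-90.5,-21.5,-17,0,0,0],[-96.5,-22.5,-24.5,0,0,0],[-101.5,-23.5,-33,0,0,0],[-103.5,-24,-39.5,0,0,0],[-104,-24.5,-44,0,0,0],[-104,-24.5,-44,0,0,0]],
  ],
)

```text
time: 3.03
tool_pos: [508.2, 168.7, 106.4]
tcp_rot: [-180.0, -0.1, -167.3]
ft_force: [0.3, -0.7, -0.2]
finger_gap: -0.1
grip_force: 0.0
```

Request:
step_arm(
  targets=[
    [[0,0,-1,0,0,0],[0,0,-2,0,0,0],[0,0,-2,0,0,0]],
  ],
)

```text
time: 3.28
tool_pos: [509.0, 168.8, 105.4]
tcp_rot: [-180.0, 0.0, -167.3]
ft_force: [-1.3, -0.1, 0.4]
finger_gap: -0.1
grip_force: 0.0
```

Request:
step_arm(
  targets=[
    [[0,0,-1,0,0,0],[0,0,-2,0,0,0],[0,0,-3,0,0,0],[0,0,-3,0,0,0]],
  ],
)

```text
time: 3.62
tool_pos: [509.0, 168.8, 103.0]
tcp_rot: [-180.0, 0.0, -167.3]
ft_force: [-2.0, -1.0, 4.5]
finger_gap: 0.1
grip_force: 2.1
```

Request:
step_arm(
  targets=[
    [[0,0,-0.8,0,0,0],[0,0,-0.8,0,0,0],[0,0,-0.8,0,0,0]],
  ],
)

```text
time: 3.87
tool_pos: [509.0, 168.8, 102.8]
tcp_rot: [-180.0, 0.0, -167.3]
ft_force: [-4.7, -1.9, 10.5]
finger_gap: 0.0
grip_force: 5.3
```

Request:
step_arm(
  targets=[
    [[0,0,15,0,0,0],[0,0,45,0,0,0],[20,10,80,0,0,0],[40,20,120,0,0,0],[60,30,120,0,0,0],[60,30,120,0,0,0],[60,30,120,0,0,0]],
  ],
  fingers=-1,
)

```text
time: 4.45
tool_pos: [569.6, 199.2, 222.0]
tcp_rot: [180.0, 0.1, -167.3]
ft_force: [-0.6, 0.1, -0.3]
finger_gap: 83.2
grip_force: 0.0
```

```bash
python3 - <<'E'
from bench import r, vision
from box2 import *
s=vision.snapshot("wrist");pickle.dump(s,open("w2.pkl","wb"))
S=r.sense();print(S["time"],S["tool_pos"],S["tcp_rot"])
img=cv2.convertScaleAbs(s["img"],alpha=1.4)
for p in [(-58,55,75),(-15,-50,79),(-48,-50,87),(-87,-50,79),(-95,-120,75),(-95,120,75),(-22,120,75),(-22,-120,75)]:
    q=proj(s,f(*p),True);print(p,q.round(1));cv2.circle(img,tuple(int(a) for a in q.round()),2,(0,255,255),1)
h=cv2.cvtColor(s["img"],cv2.COLOR_BGR2HSV)
m=cv2.inRange(h,(95,120,40),(120,255,255));p=np.array([plane(s,u,v,75,True)[:2] for u,v in big(m)[:,0]],np.float32);print(cv2.minAreaRect(p))
rd=(cv2.inRange(h,(0,150,60),(8,255,255))|cv2.inRange(h,(172,150,60),(180,255,255)));q=proj(s,f(-58,55,60),True).astype(int)
k=np.zeros_like(rd);k[q[1]-20:q[1]+20,q[0]-20:q[0]+20]=255
ys,xs=np.nonzero(rd&k);print("red",xs.mean(),ys.mean(),len(xs),plane(s,xs.mean(),ys.mean(),60,True),f(-58,55,60))
cv2.imwrite("pics/w2.png",img)
E
```

```text
4.5 [568.4440062  198.7500269  220.93303137] [-1.79993899e+02 -6.31359617e-02 -1.67312685e+02]
(-58, 55, 75) [422.7 132.8]
(-15, -50, 79) [304.7 179.9]
(-48, -50, 87) [303.6 143.8]
(-87, -50, 79) [303.8  97. ]
(-95, -120, 75) [224.5  91.3]
(-95, 120, 75) [487.4  98.1]
(-22, 120, 75) [481.4 173.5]
(-22, -120, 75) [228.5 172. ]
((598.0050048828125, 247.38140869140625), (112.87451171875, 229.24453735351562), 12.569808006286621)
red 421.03370786516854 131.30337078651687 89 [496.31139221 278.69160503  60.        ] [497.06317624 275.46323258  60.        ]
```

View pics/w2.png

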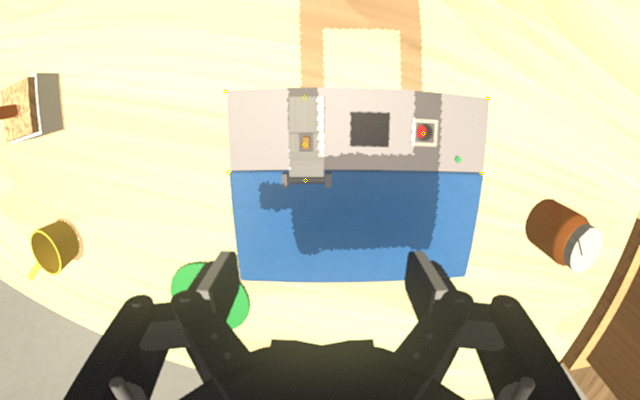

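The hasp lies flat with the catch at (305,142) standing in its slot. The hole's white square is centred near (425,132). Next I go to the canister.

Request:
step_arm(
  targets=[
    [[0,-30,15,0,0,0.01],[-2,-65,30,0,0,0.02],[-4,-100,38,0,0,0.03],[-6,-135,38,0,0,0.04],[-8,-170,38,0,0,0.05],[-9,-205,38,0,0,0.06],[-10,-240,38,0,0,0.066],[-12,-275,38,0,0,0.066],[-14,-310,38,0,0,0.066],[-16,-345,38,0,0,0.066],[-17,-380,38,0,0,0.066],[-18,-405,38,0,0,0.066]],
  ],
)

```text
time: 5.5
tool_pos: [548.8, -208.8, 258.3]
tcp_rot: [180.0, -0.1, -163.6]
ft_force: [0.7, -0.3, -0.9]
finger_gap: 85.7
grip_force: 0.0
```

Request:
step_arm(
  targets=[
    [[0,0,0,0,0,0],[0,0,0,0,0,0],[0,0,0,0,0,0]],
  ],
)

```text
time: 5.75
tool_pos: [549.8, -205.6, 258.6]
tcp_rot: [179.9, -0.1, -163.6]
ft_force: [-0.2, 0.4, -0.6]
finger_gap: 85.4
grip_force: 0.0
```

```bash
python3 - <<'E'
from bench import r, vision
from box2 import *
s=vision.snapshot("wrist");pickle.dump(s,open("w3.pkl","wb"))
S=r.sense();print(S["time"],S["tool_pos"],S["tcp_rot"],S["joint_pos"].round(0))
print(proj(s,(551.4,-229,60),True),proj(s,(551.4,-229,150),True))
img=cv2.convertScaleAbs(s["img"],alpha=1.4)
cv2.imwrite("pics/w3.png",img)
E
```

```text
5.8 [ 550.12204016 -205.1729102   258.85119671] [ 1.79931328e+02 -4.50693456e-02 -1.63516128e+02] [ -25.    5.   87.    0.   88. -132.]
[299.50117048 172.93948178] [291.67091756 198.45783952]
```

View pics/w3.png

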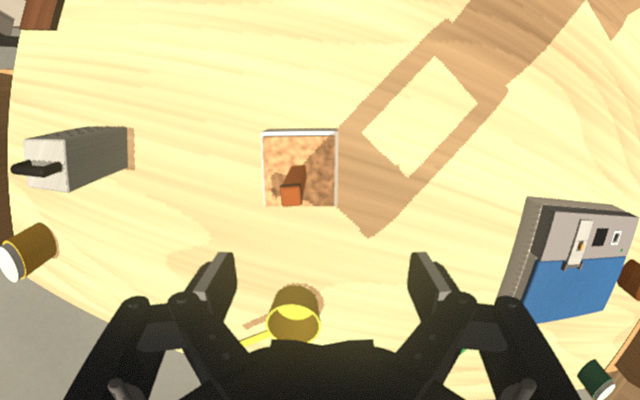

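The canister's lid spans about (262–338, 130–207), with the stylus top at (291,195), level with the prediction.

```bash
python3 - <<'E'
from box2 import *
s=pickle.load(open("w3.pkl","rb"));h=cv2.cvtColor(s["img"],cv2.COLOR_BGR2HSV)
sub=h[160:215,270:320]
for y in range(180,208,3): print(y,[tuple(int(a) for a in h[y,x]) for x in range(276,310,4)])
# canister whole: white rim + cork, against table: use cork mask
b=cv2.inRange(h,(3,170,60),(14,255,255));k=np.zeros_like(b);k[160:215,270:320]=255
c=big(b&k);print("orange",cv2.boundingRect(c))
top=[(u,v) for u,v in c[:,0]]
rows=(b&k)
for y in range(165,212,3):
    xs=np.nonzero(rows[y])[0]; print(y,xs.min() if len(xs) else None,xs.max() if len(xs) else None,len(xs))
E
```

```text
180 [(15, 129, 154), (14, 128, 137), (13, 143, 121), (13, 171, 106), (13, 168, 103), (12, 173, 103), (13, 170, 99), (13, 165, 94), (14, 129, 156)]
183 [(15, 130, 151), (14, 129, 144), (13, 160, 102), (12, 170, 99), (14, 164, 87), (14, 142, 81), (15, 161, 76), (13, 162, 99), (15, 132, 151)]
186 [(14, 128, 153), (16, 115, 89), (13, 148, 81), (12, 152, 89), (13, 161, 100), (12, 169, 110), (15, 140, 71), (13, 153, 105), (14, 133, 144)]
189 [(15, 130, 137), (13, 159, 136), (11, 173, 150), (11, 176, 152), (12, 180, 153), (11, 178, 156), (12, 166, 97), (14, 151, 120), (14, 132, 151)]
192 [(15, 130, 120), (12, 155, 132), (11, 178, 155), (11, 177, 156), (11, 172, 157), (12, 178, 155), (12, 170, 105), (15, 134, 133), (15, 129, 142)]
195 [(15, 132, 129), (14, 136, 143), (12, 179, 155), (11, 177, 156), (11, 178, 155), (11, 177, 156), (12, 172, 114), (15, 135, 134), (15, 131, 134)]
198 [(14, 126, 180), (19, 107, 178), (11, 177, 153), (11, 175, 156), (11, 179, 154), (11, 177, 156), (11, 179, 121), (15, 132, 122), (15, 132, 118)]
201 [(19, 111, 186), (20, 107, 179), (11, 176, 154), (11, 173, 155), (11, 180, 154), (11, 176, 155), (11, 182, 132), (15, 124, 183), (15, 128, 161)]
204 [(15, 125, 183), (20, 107, 178), (11, 181, 151), (11, 179, 151), (11, 182, 150), (11, 181, 151), (14, 149, 140), (16, 115, 187), (15, 121, 185)]
207 [(22, 90, 188), (23, 87, 188), (22, 95, 175), (22, 90, 179), (23, 86, 186), (23, 85, 187), (23, 85, 188), (23, 85, 187), (24, 86, 186)]
orange (281, 186, 20, 20)
165 None None 0
168 293 300 4
171 293 304 3
174 295 297 2
177 290 300 5
180 286 303 9
183 288 288 1
186 294 297 2
189 281 302 20
192 281 300 20
195 282 300 19
198 282 300 19
201 282 300 19
204 283 298 16
207 None None 0
210 None None 0
```

```bash
python3 - <<'E'
from box2 import *
s=pickle.load(open("w3.pkl","rb"));h=cv2.cvtColor(s["img"],cv2.COLOR_BGR2HSV)
b=cv2.inRange(h,(9,160,143),(14,255,255));k=np.zeros_like(b);k[184:210,274:310]=255
p=np.array([plane(s,u,v,150,True)[:2] for u,v in big(b&k)[:,0]],np.float32);print("top",cv2.minAreaRect(p),p.mean(0))
c=big(cv2.inRange(h,(0,90,60),(17,255,255))[:,:360]*(np.arange(400)[:,None]>120)*(np.arange(400)[:,None]<210)*(np.arange(360)[None]>255))
print(cv2.boundingRect(c));p=np.array([plane(s,u,v,60,True)[:2] for u,v in c[:,0]],np.float32);print("cork",cv2.minAreaRect(p))
E
```

```text
top ((550.2884521484375, -230.63400268554688), (13.850799560546875, 14.111895561218262), 16.189741134643555) [ 549.9644  -230.65495]
(263, 135, 72, 72)
cork ((550.1961059570312, -230.38133239746094), (76.71763610839844, 74.90998077392578), 16.780563354492188)
```

Request:
step_arm(
  targets=[
    [[0,-12,0,0,0,0],[0,-25,-10,0,0,0],[0,-25.2,-30,0,0,0],[0,-25.2,-50,0,0,0],[0,-25.2,-70,0,0,0],[0,-25.2,-90,0,0,0],[0,-25.2,-110,0,0,0],[0,-25.2,-130,0,0,0],[0,-25.2,-147,0,0,0],[0,-25.2,-147,0,0,0],[0,-25.2,-147,0,0,0]],
  ],
)

```text
time: 6.72
tool_pos: [549.6, -231.3, 110.8]
tcp_rot: [179.9, -0.1, -163.5]
ft_force: [0.1, -0.4, 0.0]
finger_gap: 85.5
grip_force: 0.0
```

Request:
step_arm(
  targets=[
    [[0,0,0,0,0,0],[0,0,0,0,0,0],[0,0,0,0,0,0],[0,0,0,0,0,0],[0,0,0,0,0,0],[0,0,0,0,0,0],[0,0,0,0,0,0],[0,0,0,0,0,0]],
  ],
  fingers=1,
  newtons=80,
)

```text
time: 7.38
tool_pos: [551.0, -231.7, 113.2]
tcp_rot: [-180.0, 0.0, -163.5]
ft_force: [-1.1, -0.2, 5.1]
finger_gap: 15.1
grip_force: 77.9
```

Request:
step_arm(
  targets=[
    [[0,0,8,0,0,0],[0,0,18,0,0,0],[0,0,30,0,0,0],[0,0,45,0,0,0],[0,0,60,0,0,0],[0,0,80,0,0,0],[0,0,100,0,0,0],[0,0,120,0,0,0],[0,0,130,0,0,0],[0,0,130,0,0,0]],
  ],
)

```text
time: 8.22
tool_pos: [552.2, -232.2, 246.9]
tcp_rot: [-179.7, 0.3, -163.5]
ft_force: [0.3, -1.1, -0.5]
finger_gap: 14.9
grip_force: 77.9
```

```bash
python3 - <<'E'
from bench import r, vision
from box2 import *
s=vision.snapshot("wrist");pickle.dump(s,open("w4.pkl","wb"))
S=r.sense();print(S["time"],S["tool_pos"],S["tcp_rot"],S["finger_gap"],S["grip_force"],S["ft_force"])
cv2.imwrite("pics/w4.png",cv2.convertScaleAbs(s["img"],alpha=1.4))
# white square around hole, from w2
s=pickle.load(open("w2.pkl","rb"));g=s["img"].min(axis=2)
q=(424,132);sub=cv2.convertScaleAbs(s["img"][112:152,404:444],alpha=1.4)
print(g[117:149:2,410:442:2])
E
```

```text
8.2667 [ 551.47386759 -231.89336021  244.53090161] [-1.79857956e+02  1.45394985e-01 -1.63545636e+02] 15.13512144468237 77.85813689231873 [ 0.02445777 -0.59960874 -1.03622233]
[[153 154 149 103 102 102 105 103 104 105 102 104 105 105 102 135]
 [151 172 210 156 153 150 147 143 139 135 131 127 118 117 105 107]
 [153 172 185 157 157 158 160 160 162 160 162 163 163 159 125 107]
 [152 160 168 127 109 109 109 103 110 114 121 126 141 158 118 123]
 [151 178 178 122  97  78  57  60  64  77  95 103 127 158 119 130]
 [153 190 205 124  70  53  56  55  56  60  73 100 130 157 112 113]
 [150 184 194 106  58  55  57  55  59  62  64  91 130 157 111 110]
 [145 185 176  96  54  55  57  56  60  60  59  80 136 157 106 116]
 [150 189 170  95  55  58  56  56  61  63  61  85 141 157 106 138]
 [151 197 200 100  55  57  55  60  66  61  65  89 144 156 106 131]
 [152 197 196 107  68  58  61  65  64  65  77  98 149 152 106 107]
 [156 202 165 106  98  76  67  67  71  80  96 103 147 151 104 125]
 [144 187 159 116 115 111 106 100 100 101 104 104 148 144 104 131]
 [144 197 187 157 159 157 158 158 156 155 152 147 159 145 107 146]
 [150 189 166 144 146 148 149 150 151 150 153 153 155 138 102 124]
 [152 153 115 105 105 106 105 107 108 108 108 111 113 106 103 124]]
```

View pics/w4.png

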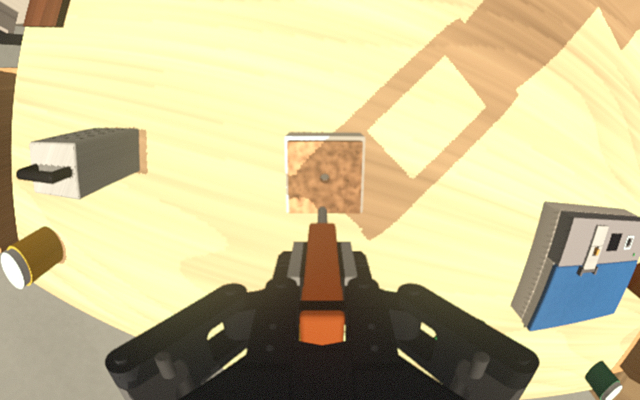

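The stylus is held upright, its steel tip's end at about (323,208), and the hasp is still closed. I compute the hole position and check the tip offset.

```bash
python3 - <<'E'
from box2 import *
s=pickle.load(open("w2.pkl","rb"));print("hole",plane(s,424.3,131.9,75,True),f(-58,55,75))
s=pickle.load(open("w4.pkl","rb"));T=np.array([551.5,-231.9,245.5])
print("pred tip px",proj(s,T-[0,0,97.5],True), "at tip plane of (323,208):",plane(s,323,208,148,True))
g=s["img"];print(g[198:228:2,314:334].min(axis=2))
E
```

```text
hole [495.88448329 276.74755979  75.        ] [497.06317624 275.46323258  75.        ]
pred tip px [322.54721037 207.33307771] at tip plane of (323,208): [ 551.91285725 -231.42392154  148.        ]
[[ 67  68  69  71  73  73  72  70  68  66  66  65  63  66  67  67  69  70
   73  75]
 [ 61  63  65  70  74  75  72  72  66  65  66  67  65  65  66  65  71  68
   70  68]
 [ 66  67  66  69  71  74  74  74  73  71  70  66  72  68  67  69  67  65
   65  63]
 [ 80  70  70  71  75  76  78  76  73  69  70  68  67  65  65  63  65  60
   58  60]
 [100  82  74  73  74  72  69  70  69  64  64  68  68  64  65  61  58  60
   62  61]
 [106 105  93  79  71  68  66  69  68  67  68  70  68  69  68  65  65  63
   67  66]
 [105 112 107  89  71  62  67  70  68  67  64  64  65  75  78  75  69  68
   67  68]
 [107 109 108  92  70  66  66  70  67  67  65  62  65  79  82  76  73  71
   72  73]
 [131 131 128 107  79  65  68  69  67  69  66  62  78 115 130 132 131 132
  131 133]
 [129 132 130 101  71  67  67  70  67  66  68  61  71 107 125 132 132 132
  132 132]
 [129 130 129 103  68  64  66  68  68  68  65  63  73 105 122 132 130 131
  130 130]
 [130 132 127 104  70  65  66  70  67  68  66  62  71 102 124 132 129 130
  130 130]
 [110 112 100  78  60  55  56  60  59  61  60  54  60  81 104 111 112 112
  112 123]
 [ 42  39  42  38  34  36  37  35  36  36  37  34  35  35  40  41  36  39
   41  48]
 [ 32  35  33  31  36  34  35  31  34  34  33  37  35  31  35  33  33  33
   29  31]]
```

Request:
step_arm(
  targets=[
    [[-4,36,0,0,0,-0.005],[-8,72,0,0,0,-0.01],[-12,108,0,0,0,-0.02],[-16,144,0,0,0,-0.03],[-20,180,0,0,0,-0.04],[-24,216,0,0,0,-0.05],[-28,252,0,0,0,-0.06],[-32,288,0,0,0,-0.066],[-36,324,0,0,0,-0.066],[-40,360,0,0,0,-0.066],[-44,396,0,0,0,-0.066],[-48,430,0,0,0,-0.066]],
  ],
)

```text
time: 9.27
tool_pos: [501.2, 200.3, 240.7]
tcp_rot: [-180.0, -0.1, -167.3]
ft_force: [0.3, -0.2, -1.2]
finger_gap: 15.2
grip_force: 78.1
```

Request:
step_arm(
  targets=[
    [[0,0,0,0,0,0],[0,0,0,0,0,0],[0,0,0,0,0,0],[0,0,0,0,0,0]],
  ],
)

```text
time: 9.6
tool_pos: [502.5, 197.5, 241.6]
tcp_rot: [-180.0, -0.1, -167.4]
ft_force: [-0.0, -0.9, -1.5]
finger_gap: 15.2
grip_force: 78.2
```

Request:
step_arm(
  targets=[
    [[-3,25,0,0,0,0],[-5,50,-10,0,0,0],[-6.5,78.5,-22,0,0,0],[-6.5,78.5,-34,0,0,0],[-6.5,78.5,-34,0,0,0],[-6.5,78.5,-34,0,0,0],[-6.5,78.5,-34,0,0,0]],
  ],
)

```text
time: 10.18
tool_pos: [496.7, 275.6, 208.9]
tcp_rot: [-180.0, 0.0, -167.4]
ft_force: [0.3, 0.4, -0.3]
finger_gap: 15.0
grip_force: 78.2
```

```bash
python3 - <<'E'
from bench import r, vision
from box2 import *
s=vision.snapshot("wrist");pickle.dump(s,open("w5.pkl","wb"))
S=r.sense();print(S["time"],S["tool_pos"],S["tcp_rot"])
T=S["tool_pos"];img=s["img"].copy()
print("tip",proj(s,T-[0,0,97.5],True),"hole",proj(s,(496.2,276.3,75),True))
cv2.imwrite("pics/w5.png",cv2.convertScaleAbs(cv2.resize(img[110:260,240:420],(720,600),interpolation=cv2.INTER_NEAREST),alpha=1.4))
E
```

```text
10.2333 [496.9415579  275.80486304 209.36384436] [-1.79992906e+02  6.15502652e-02 -1.67428015e+02]
tip [321.51461698 209.85674094] hole [322.32616506 194.75194837]
```

View pics/w5.png

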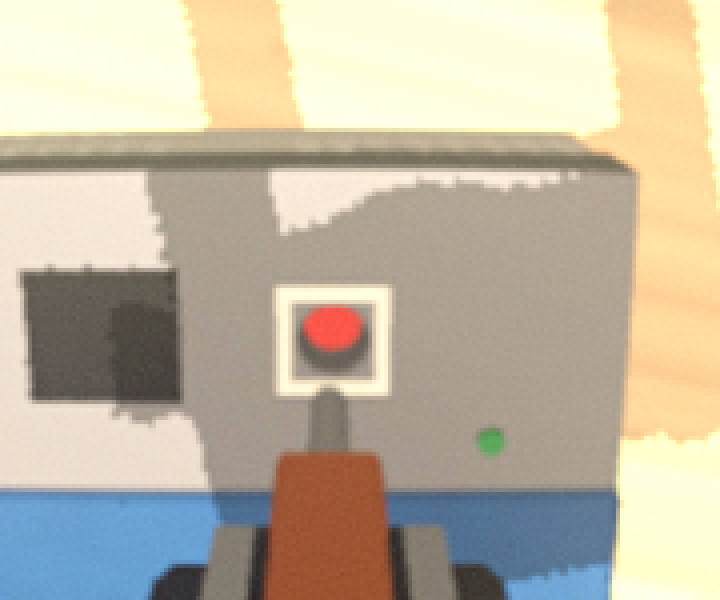

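The white square's centre is at (323,195) in the full image and the tip's end at (322.5,208.5). Both sit within 1 px of prediction, so the tip is over the hole and I descend.

Request:
step_arm(
  targets=[
    [[0,0.5,-8,0,0,0],[0,0.5,-16,0,0,0],[0,0.5,-24,0,0,0],[0,0.5,-30,0,0,0],[0,0.5,-35,0,0,0],[0,0.5,-40,0,0,0],[0,0.5,-45,0,0,0],[0,0.5,-45,0,0,0],[0,0.5,-45,0,0,0]],
  ],
)

```text
time: 10.98
tool_pos: [495.9, 277.5, 163.1]
tcp_rot: [-180.0, -0.0, -167.3]
ft_force: [-0.1, 0.1, 0.1]
finger_gap: 15.4
grip_force: 78.2
```

Request:
step_arm(
  targets=[
    [[0,0,-1,0,0,0],[0,0,-2,0,0,0],[0,0,-3,0,0,0],[0,0,-4,0,0,0],[0,0,-5,0,0,0],[0,0,-6,0,0,0],[0,0,-6,0,0,0],[0,0,-6,0,0,0]],
  ],
)

```text
time: 11.65
tool_pos: [496.3, 277.6, 157.7]
tcp_rot: [180.0, 0.0, -167.3]
ft_force: [-0.2, -0.6, 1.7]
finger_gap: 14.9
grip_force: 78.3
```

Request:
step_arm(
  targets=[
    [[0,0,-1,0,0,0],[0,0,-2,0,0,0],[0,0,-2,0,0,0],[0,0,-2,0,0,0]],
  ],
)

```text
time: 11.98
tool_pos: [496.3, 277.6, 155.7]
tcp_rot: [180.0, 0.0, -167.3]
ft_force: [-0.7, -0.6, 2.7]
finger_gap: 14.9
grip_force: 78.3
```

Request:
step_arm(
  targets=[
    [[0,0,-0.7,0,0,0],[0,0,-1.4,0,0,0],[0,0,-2,0,0,0],[0,0,-2,0,0,0],[0,0,-2,0,0,0]],
  ],
)

```text
time: 12.4
tool_pos: [496.3, 277.6, 153.7]
tcp_rot: [180.0, 0.0, -167.3]
ft_force: [-0.1, 0.1, 4.8]
finger_gap: 14.7
grip_force: 78.4
```

Request:
step_arm(
  targets=[
    [[0,0,-0.5,0,0,0],[0,0,-1,0,0,0],[0,0,-1,0,0,0],[0,0,-1,0,0,0]],
  ],
)

```text
time: 12.73
tool_pos: [496.3, 277.6, 152.7]
tcp_rot: [180.0, 0.0, -167.3]
ft_force: [0.1, -0.7, 5.3]
finger_gap: 14.5
grip_force: 78.6
```

Request:
step_arm(
  targets=[
    [[0,0,-0.5,0,0,0],[0,0,-1,0,0,0],[0,0,-1,0,0,0],[0,0,-1,0,0,0]],
  ],
)

```text
time: 13.07
tool_pos: [496.5, 277.7, 152.4]
tcp_rot: [180.0, 0.1, -167.3]
ft_force: [-1.3, -1.7, 8.7]
finger_gap: 15.2
grip_force: 79.5
```

Request:
step_arm(
  targets=[
    [[0,0,-0.3,0,0,0],[0,0,-0.4,0,0,0],[0,0,-0.4,0,0,0],[0,0,-0.4,0,0,0],[0,0,-0.4,0,0,0],[0,0,-0.4,0,0,0]],
  ],
)

```text
time: 13.57
tool_pos: [496.6, 277.7, 152.3]
tcp_rot: [180.0, 0.1, -167.3]
ft_force: [-2.1, -0.2, 11.6]
finger_gap: 15.1
grip_force: 79.7
```

```bash
python3 - <<'E'
from bench import r, vision
from box2 import *
s=vision.snapshot("wrist");cv2.imwrite("pics/w6.png",cv2.convertScaleAbs(s["img"],alpha=1.4))
S=r.sense();print(S["time"],S["tool_pos"],S["ft_force"],S["wrist_torque"])
E
```

```text
13.6167 [496.55479034 277.70956716 152.29227449] [-2.84396967 -1.47908596 11.84426012] [-0.34504115  0.62532207 -0.0274011 ]
```

View pics/w6.png

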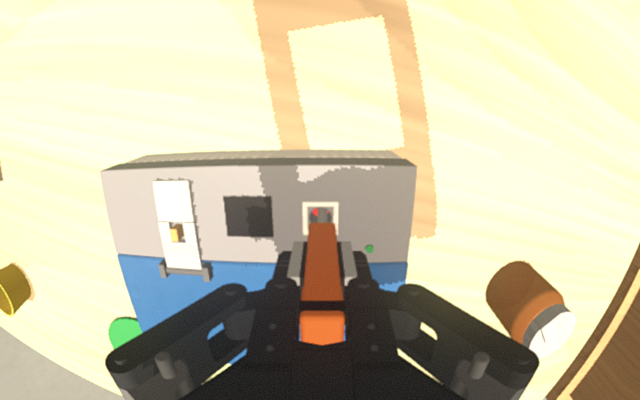

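The tip stands in the hole on the red button at (320,213). The force is about 12 N against the hard stop, and the hasp is still flat at (178,228).

```bash
python3 -c "
from bench import r
print(r.hand_in())"
```

```text
the job is handed in; nothing more can be done
None
```

The job is handed in: the hasp is closed flat over the catch, and the gripper is still holding the stylus with the red button pressed to its stop at about 12 N; the clock read 13.6 s.

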